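# Stroke the louvre slats shut

## Robot

A 6-joint arm with a two-finger parallel gripper is mounted at the origin on a cart in front of the work surface, level with it; the furniture and walls round the work are solid. World frame = base frame: x ahead of the robot, y to its left, z up, the work surface at z = 0. Lengths are in m, angles in rad, forces in N, time in s.
With the tool pointing down it reaches from about 0.35 to 0.975 m from the base axis. Payload 7.1 kg.
Tool frame: the origin (TCP) lies midway between the tips of the shut fingers; the grasp point (between the pads) lies 19 mm behind it; z points along the fingers, x is the direction in which the jaws open and shut, and the axes are right-handed (so a half turn about z gives the same grasp; the last joint's range is limited). The gripper opens to 88 mm and grips with 3 to 60 N. Pads are 20 mm wide; open, the fingers measure 115 mm over their backs; the gripper's body (75 mm by 178 mm) begins 61 mm behind the grasp point.
Start: joints at [1.226, 0.423, 1.63, -0, 1.089, -0.019], TCP at [0.2, 0.592, 0.223] pointing down, gripper open.
Joint ranges: [-3, 3], [-0.9, 2.11], [0.09, 2.58], [-1.31, 4.45], [0.11, 2.69], [-2.54, 2.54]. Speed limits (rad/s): [2.39, 2.39, 3.01, 3.14, 3.14, 3.14].

## Interface

Orientations are given as a unit quaternion [w, x, y, z].
In Python, from station import move_pose, movel, movej, command_gripper, wait, inverse_kinematics, read_camera, camera_info, MotionError, job_done, get_time, get_joint_pos, get_qvel, get_effort, get_tcp_pos, get_ee_rot, get_ft_force, get_ft_torque, get_grip_width gives the robot as it stands. Calls block until the motion is done:
- move_pose(position, orientation): joint-space move of the TCP to a pose.
- movel(position, frame=None, v=0.15, until_force=None): straight line of the TCP; frame=None keeps the orientation; v is the mean speed in m/s. With until_force (N) it stops when the force on the tool has changed by that much, and returns True; else False.
- movej(angles): joint-space move.
- command_gripper(opening): opening from 0.0 (shut) to 1.0 (fully open); the grip force is fixed at half the most; returns when the fingers have stopped.
- wait(seconds).
- inverse_kinematics(position, orientation): joint angles nearest the present ones, or None.
- read_camera(name): name is "scene" or "side" or "wrist"; returns the picture (384x512x3 uint8, red, green, blue); there is no depth.
- camera_info(name): a dict with "intrinsics" (3x3 intrinsics, pixels), "T" (4x4, takes a point from camera to world coordinates); the wrist camera has in their place "tool_from_camera" (4x4, takes a point from camera to tool coordinates, whose origin is the TCP and whose axes are the tool frame's). Camera axes: x right, y up, looking along -z (the intrinsics and any distortion apply to the point x, -y, -z); pixel columns grow to the right and rows downward; lengths in m; the calibration is good to about 2 mm. A picture is of the moment at which its call begins: read the wrist's pose just before it. camera_info takes no time and is no camera call.
A pose or a line that the arm cannot do raises MotionError and nothing moves.
- job_done(): hands the job in, once; it reports no verdict.
Readings, each from a call of its own:
- get_time(): time.
- get_joint_pos(): joint angles.
- get_qvel(): joint speeds.
- get_effort(): joint torques, N m.
- get_tcp_pos(): TCP position.
- get_ee_rot(): TCP orientation.
- get_ft_force(): force on the tool from outside, world axes, zero at the start.
- get_ft_torque(): the same for the moment, N m.
- get_grip_width(): opening from 0.0 (shut) to 1.0 (fully open).
Only numpy, scipy, OpenCV 4.12 (cv2) and the standard library are available. Lean on these libraries where they do the work, as an engineer would, in place of code of your own. Each camera call takes 0.05 s, during which the arm holds its last target. There are 200 camera calls.

## Task

The vent panel on the bench has five slats standing open. Starting at the end of the row that the slats lean away from, run your fingertips lightly along it the way they lean, so that the slats are laid down flat one after another from the first to the last, then draw clear. Only stroke: do not lift the panel, shove it along or press hard on it, and leave the other things on the bench where they are.

Things in the scene. Friction and masses are not known exactly. Their poses are not given: they have to be found in the camera images.
- panel: louvred vent panel lying loose on the bench, about 1.2 kg: dark wooden frame 216x150 mm, 22 mm thick, round an opening of 180x118 mm with five bare aluminium slats. Origin: centre of the underside; z up. The row of slats runs along the panel's x, each slat spans the opening along y. It lies turned by up to 2 rad either way. Standing open, slats lean towards the panel's +x, free edge up to 53 mm above the bench
- first_end (a point): middle of the hinge line of slat_1, where the row begins: 89 mm from the panel's centre towards its -x, 20 mm above the bench. Flat slats have their upper face at this height, 2 mm below the top of the frame
- last_end (a point): end of the row: 89 mm from the panel's centre towards its +x, at the free edge of slat_5 when flat; 20 mm above the bench
- slat_1 (a joint): slat 1 of 5 (1 = first), 114 mm along y, 35 mm from hinge to free edge, 3 mm thick; hinged along its -x edge at panel x = -89 mm, 17.5 mm above the bench; pushed over towards +x to lie flat. Angle 0 = flat (firm stop), 1.5 = nearly upright; starts at 1.0 to 1.3 rad; friction (about 0.01 N m) keeps it where it is left
- slat_2 (a joint): slat 2 of 5 (1 = first), 114 mm along y, 35 mm from hinge to free edge, 3 mm thick; hinged along its -x edge at panel x = -53 mm, 17.5 mm above the bench; pushed over towards +x to lie flat. Angle 0 = flat (firm stop), 1.5 = nearly upright; starts at 1.0 to 1.3 rad; friction (about 0.01 N m) keeps it where it is left
- slat_3 (a joint): slat 3 of 5 (1 = first), 114 mm along y, 35 mm from hinge to free edge, 3 mm thick; hinged along its -x edge at panel x = -17 mm, 17.5 mm above the bench; pushed over towards +x to lie flat. Angle 0 = flat (firm stop), 1.5 = nearly upright; starts at 1.0 to 1.3 rad; friction (about 0.01 N m) keeps it where it is left
- slat_4 (a joint): slat 4 of 5 (1 = first), 114 mm along y, 35 mm from hinge to free edge, 3 mm thick; hinged along its -x edge at panel x = 19 mm, 17.5 mm above the bench; pushed over towards +x to lie flat. Angle 0 = flat (firm stop), 1.5 = nearly upright; starts at 1.0 to 1.3 rad; friction (about 0.01 N m) keeps it where it is left
- slat_5 (a joint): slat 5 of 5 (1 = first), 114 mm along y, 35 mm from hinge to free edge, 3 mm thick; hinged along its -x edge at panel x = 55 mm, 17.5 mm above the bench; pushed over towards +x to lie flat. Angle 0 = flat (firm stop), 1.5 = nearly upright; starts at 1.0 to 1.3 rad; friction (about 0.01 N m) keeps it where it is left
- screwdriver: yellow-handled screwdriver, 208x31x27 mm, loose bystander, origin at the centre of its underside
- tin: round wax tin, 95 mm across, 40 mm high, loose bystander, origin at the centre of its underside
- carton: small cardboard carton, 110x60x50 mm, loose bystander, origin at the centre of its underside
- offcut: pale wood block, 70x50x35 mm, loose bystander, origin at the centre of its underside

How it is judged:
By the outcome, as a careful person would: the job done as asked, in the order asked, and still so for the second after the job is handed in, with the robot touching nothing.
It also fails if it takes over 40 s, if anything falls off the work surface, if the arm or the gripper's body presses on something with over 40 N, if the wrist force passes 120 N, or if a joint passes its speed limit or range.

## Working session

There is one attempt and no reset: what is moved stays moved. The work goes in short steps, each a Python script; the robot and the scene stay as the last script left them, time stands still between calls to the robot, and variables do not carry over. Pictures are saved under pics/ and viewed, on a budget of 10 in all, crops included, one or two more only if the job needs it, and the job is handed in when it is done.

```bash
mkdir -p pics; python3 - <<'E'
from station import *
import cv2,numpy as np
for n in("scene","side"):
    cv2.imwrite(f"pics/{n}0.png",read_camera(n)[:,:,::-1])
    c=camera_info(n);print(n,{k:np.round(v,3).tolist() if not isinstance(v,str) else v for k,v in c.items()})
print(camera_info("wrist"),get_ee_rot(),get_time())
E
```

```text
scene {'intrinsics': [[389.261, 0.0, 251.976], [0.0, 389.261, 192.644], [0.0, 0.0, 1.0]], 'T': [[0.577, 0.51, -0.638, -0.225], [-0.817, 0.365, -0.447, -0.485], [0.005, 0.779, 0.627, 0.764], [0.0, 0.0, 0.0, 1.0]]}
side {'intrinsics': [[487.387, 0.0, 256.605], [0.0, 487.387, 184.346], [0.0, 0.0, 1.0]], 'T': [[0.999, 0.0, 0.034, 0.551], [0.028, 0.561, -0.828, -1.065], [-0.019, 0.828, 0.56, 0.807], [0.0, 0.0, 0.0, 1.0]]}
{'intrinsics': array([[329.19011661,   0.        , 252.12561122],
       [  0.        , 329.19011661, 194.27831745],
       [  0.        ,   0.        ,   1.        ]]), 'tool_from_camera': array([[ 9.99999843e-01, -5.52776998e-04,  9.09485941e-05,
        -3.01309818e-04],
       [-5.12432985e-04, -9.68186134e-01, -2.50230590e-01,
        -6.76653407e-02],
       [ 2.26376882e-04,  2.50230504e-01, -9.68186265e-01,
        -1.62671864e-01],
       [ 0.00000000e+00,  0.00000000e+00,  0.00000000e+00,
         1.00000000e+00]])} [ 4.07705534e-04  8.12422716e-01  5.83068454e-01 -5.83987866e-04] 0.1
```

View pics/scene0.png

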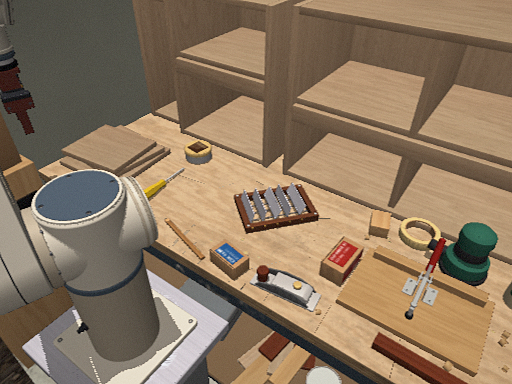

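View pics/side0.png

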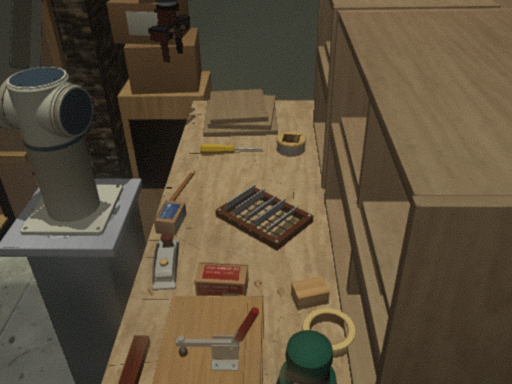

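The panel sits at about scene (276,207) and side (264,216). I'll cast the frame corners onto z=0.022 for a rough fix, then look from above with the wrist camera.

```bash
cat > h.py <<'E'
from station import *
import cv2,numpy as np
from scipy.spatial.transform import Rotation as R
def mat(q): return R.from_quat(np.r_[q[1:],q[0]]).as_matrix()
def quat(M):
    q=R.from_matrix(M).as_quat(); return np.r_[q[3],q[:3]]
def wristT():
    T=np.eye(4);T[:3,:3]=mat(get_ee_rot());T[:3,3]=get_tcp_pos()
    return T@camera_info("wrist")["tool_from_camera"]
def cast(uv,K,T,z):
    uv=np.atleast_2d(uv).astype(float)
    d=np.c_[(uv[:,0]-K[0,2])/K[0,0],-(uv[:,1]-K[1,2])/K[1,1],-np.ones(len(uv))]@T[:3,:3].T
    o=T[:3,3]; return o+d*((z-o[2])/d[:,2])[:,None]
def down(phi):  # tool z down, tool x along world angle phi
    x=np.array([np.cos(phi),np.sin(phi),0]);z=np.array([0,0,-1.]);return quat(np.c_[x,np.cross(z,x),z])
E
python3 - <<'E'
from h import *
P={"scene":(276,206),"side":(265,214)}
for n,uv in P.items():
    c=camera_info(n); print(n,cast([uv],c["intrinsics"],c["T"],.022).round(3))
c=camera_info("scene");print(cast([(235,200),(249,231),(319,213),(297,186)],c["intrinsics"],c["T"],.022).round(3))
c=camera_info("side");print(cast([(217,212),(276,242),(312,216),(256,188)],c["intrinsics"],c["T"],.022).round(3))
p=np.array([.56,.0,.3])
p=cast([P["side"]],c["intrinsics"],c["T"],.022)[0]
phi=np.arctan2(mat(get_ee_rot())[1,0],mat(get_ee_rot())[0,0]); print(phi)
for dphi in (0,):
  q=down(0.)  # tool x along world x; tool y = -world y
  off=mat(q)@np.array([0,-0.1,0])
  for ph in np.linspace(-np.pi,np.pi,9):
    q=down(ph); off=mat(q)@np.array([0,-.12,0]); t=np.r_[p[:2]-off[:2],.28]; print(round(ph,2),t.round(3),inverse_kinematics(t,q))
E
```

```text
scene [[ 0.519 -0.05   0.022]]
side [[ 0.529 -0.044  0.022]]
[[ 0.471  0.064  0.022]
 [ 0.389 -0.046  0.022]
 [ 0.564 -0.166  0.022]
 [ 0.637 -0.052  0.022]]
[[ 0.401 -0.036  0.022]
 [ 0.558 -0.156  0.022]
 [ 0.652 -0.052  0.022]
 [ 0.502  0.077  0.022]]
1.2450014002995633
-3.14 [0.529 0.076 0.28 ] None
-2.36 [0.444 0.041 0.28 ] [ 6.45147715e-02  8.08597475e-02  1.94819215e+00 -4.44089210e-16
  1.11254075e+00  2.42070926e+00]
-1.57 [ 0.409 -0.044  0.28 ] [-1.36553835e-01  2.14339543e-02  2.01189447e+00 -4.44089210e-16
  1.10826423e+00  1.43424249e+00]
-0.79 [ 0.444 -0.129  0.28 ] [-3.08400292e-01  1.08473814e-01  1.91691377e+00 -4.44089210e-16
  1.11620507e+00  4.76997871e-01]
0.0 [ 0.529 -0.164  0.28 ] [-3.22357661e-01  2.55391317e-01  1.73322767e+00 -4.44089210e-16
  1.15297366e+00 -3.22357661e-01]
0.79 [ 0.614 -0.129  0.28 ] [-2.26138116e-01  3.69664605e-01  1.57163904e+00 -4.44089210e-16
  1.20028901e+00 -1.01153628e+00]
1.57 [ 0.649 -0.044  0.28 ] [-8.62942653e-02  4.05794597e-01  1.51745970e+00 -4.44089210e-16
  1.21833836e+00 -1.65709059e+00]
2.36 [0.614 0.041 0.28 ] [ 4.67356352e-02  3.50915345e-01  1.59919076e+00 -4.44089210e-16
  1.19148655e+00 -2.30945886e+00]
3.14 [0.529 0.076 0.28 ] None
```

```bash
python3 - <<'E'
from h import *
q=down(-.65); p=np.r_[.527,-.046,.28]-mat(q)@np.array([0,.04,0]); move_pose(p,q)
command_gripper(0.0)
T=wristT(); im=read_camera("wrist")[:,:,::-1]
np.save("T1.npy",T); cv2.imwrite("pics/w1.png",im); print(get_time(),get_tcp_pos())
E
```

```text
3.9833 [ 0.55120186 -0.01416361  0.28000795]
```

View pics/w1.png

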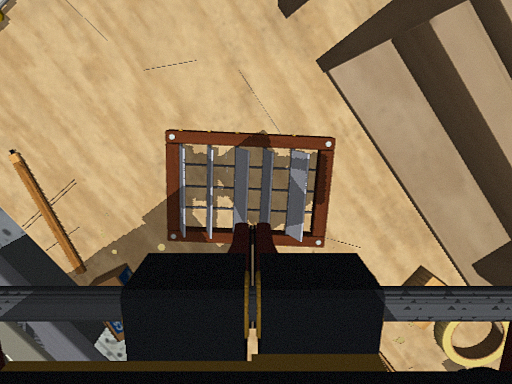

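The wrist view shows the outer frame corners at about (167,130), (335,138), (324,247) and (168,241). The slats are at columns 183, 210, 241, 266 and 298. The first slat sits at the left inner edge and there is a gap at the right, so they lean to image right (tool +x), which puts panel +x at about -0.65 rad. Next I'll fit the pose and check shelf clearance.

```bash
python3 - <<'E'
from h import *
T=np.load("T1.npy");K=camera_info("wrist")["intrinsics"];im=cv2.imread("pics/w1.png").astype(int)
hsv=cv2.cvtColor(im.astype(np.uint8),cv2.COLOR_BGR2HSV)
m=((hsv[...,0]<12)|(hsv[...,0]>172))&(hsv[...,1]>110)&(hsv[...,2]<150)
m[:120]=0;m[250:]=0;m[:,:155]=0;m[:,345:]=0
m=cv2.morphologyEx(m.astype(np.uint8),cv2.MORPH_OPEN,np.ones((3,3)))
n,l,s,_=cv2.connectedComponentsWithStats(m);k=1+s[1:,4].argmax();print(s[k])
v,u=np.nonzero(l==k)
def rep(P):
    r=cv2.minAreaRect((P[:,:2]*1000).astype(np.float32));print("rect",r)
rep(cast(np.c_[u,v],K,T,.022))
C=cast([(167,130),(335,138),(324,247),(168,241)],K,T,.022);print(C.round(4).tolist());rep(C)
# corner-screw heads
S=cast([(172,136),(330,144),(319,242),(173,236)],K,T,.022);print("screw mean",S.mean(0).round(4));d=S[1]-S[0]+S[2]-S[3];print(np.arctan2(d[1],d[0]),np.linalg.norm(np.diff(S,axis=0),axis=1))
c=camera_info("scene");print("shelf",cast([(283,165),(385,207),(268,162)],c["intrinsics"],c["T"],0).round(3).tolist())
cv2.imwrite("pics/m.png",m*255)
print(im[225,225:280:3].tolist())
E
```

```text
[ 265  134   70   60 1051]
rect ((597.7377319335938, -50.88956832885742), (73.60018920898438, 87.85726928710938), 50.16477966308594)
[[0.4919, 0.084, 0.022], [0.6546, -0.052, 0.022], [0.5602, -0.1668, 0.022], [0.3947, -0.0301, 0.022]]
rect ((525.1799926757812, -40.66754150390625), (149.90960693359375, 214.56602478027344), 50.43889236450195)
screw mean [ 0.5253 -0.0413  0.022 ]
-0.6963457151280579 [0.2003014  0.13380765 0.20000944]
shelf [[0.737, 0.059, 0.0], [0.727, -0.305, 0.0], [0.722, 0.111, 0.0]]
[[128, 176, 203], [135, 179, 208], [141, 191, 221], [109, 104, 104], [12, 14, 34], [9, 10, 28], [16, 17, 37], [11, 13, 30], [71, 94, 125], [54, 94, 129], [28, 43, 52], [5, 7, 25], [17, 19, 36], [13, 18, 35], [16, 21, 35], [44, 57, 74], [80, 106, 130], [70, 100, 118], [108, 148, 178]]
```

Panel centre is at about (0.525, -0.041) and yaw -0.695; the fitted rectangle of 150x215 mm matches the frame. The shelf front is at x≈0.725. I'll stroke with the pads' 20 mm width along the travel, so the leading edge is 10 mm ahead of the TCP. The path is a shallow scallop: contact each slat partway up, then ride it down flat.

```bash
cat > stroke.py <<'E'
from h import *
c=np.array([.5253,-.0410]);yaw=-.695;ex=np.array([np.cos(yaw),np.sin(yaw)]);Q=down(yaw+np.pi/2);D=.010
P=lambda x,z:np.r_[c+ex*(x-D),z]      # leading fingertip edge at panel x, height z
def stroke(zl=.0207,zh=.033,v=.06):
    move_pose(P(-.115,.12),Q); movel(P(-.115,.036),v=.15); f0=get_ft_force()
    for i,h in enumerate((-.089,-.053,-.017,.019,.055)):
        e=.031 if i<4 else .029
        for x,z in ((h-.003,zh),(h+.024,zl),(h+e,zl)):
            movel(P(x,z),v=v)
        print(i+1,(get_ft_force()-f0).round(2),get_tcp_pos().round(4),round(get_time(),2))
    movel(P(.089,.026),v=.05); movel(P(.12,.06),v=.1)
    movel(P(.12,.16),v=.2)
E
python3 - <<'E'
from stroke import *
for x,z in((-.115,.12),(-.1,.02),(.12,.06),(.12,.16)): print(inverse_kinematics(P(x,z),Q).round(2))
stroke()
q=down(yaw); move_pose(np.r_[.5253,-.041,.30]-mat(q)@np.array([0,.08,0]),q)
np.save("T2.npy",wristT());im=read_camera("wrist")[:,:,::-1];print(get_time())
cv2.imwrite("pics/w2.png",cv2.resize(im[70:300,100:400],None,fx=2.5,fy=2.5))
E
```

```text
[ 0.06  0.31  2.12 -0.    0.71 -0.81]
[ 0.04  0.54  2.13 -0.    0.48 -0.84]
[-0.2   0.63  1.73 -0.    0.79 -1.08]
[-0.2   0.49  1.69 -0.    0.97 -1.08]
1 [-16.55  14.39  35.89] [0.469  0.0038 0.0214] 7.41
2 [-16.62  14.53  33.64] [ 0.4967 -0.019   0.0213] 8.68
3 [-18.14  15.58  33.95] [ 0.5239 -0.0416  0.0213] 9.94
4 [-16.11  12.99  31.  ] [ 0.5521 -0.0648  0.0214] 11.21
5 [-0.82 -0.95 -0.62] [ 0.5825 -0.0887  0.0206] 12.46
15.6333
```

View pics/w2.png

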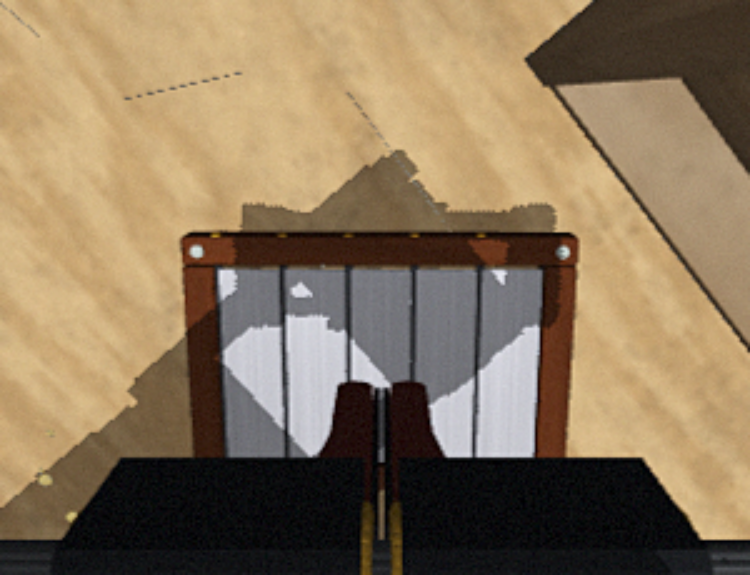

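All five slats now read as flat, with even 65 px columns from (220) to (542). The force did reach about 35 N at the end of slats 1–4, where the leading edge met the root of the next slat. I'll check whether the panel shifted, using the screw heads at (196,252) and (563,252) in this crop against the earlier view, and look at the bystanders again.

```bash
python3 - <<'E'
from h import *
K=camera_info("wrist")["intrinsics"]
A=cast([(172,136),(330,144)],K,np.load("T1.npy"),.022);B=cast([(100+196/2.5,70+252/2.5),(100+563/2.5,70+252/2.5)],K,np.load("T2.npy"),.022)
print(A.round(4).tolist(),B.round(4).tolist())
for X in(A,B): d=X[1]-X[0];print(np.arctan2(d[1],d[0]),np.linalg.norm(d))
movej([1.226,0.423,1.63,0,1.089,-0.019])
o=[]
for n in("scene","side"):
    im=read_camera(n)[:,:,::-1];a=cv2.imread(f"pics/{n}0.png");d=cv2.absdiff(a,np.ascontiguousarray(im)).max(2)>45
    cv2.imwrite(f"pics/{n}1.png",im);k,l,s,_=cv2.connectedComponentsWithStats(d.astype(np.uint8));print(n,[r.tolist() for r in s[1:] if r[4]>6])
    x,y=(215,165) if n=="scene" else(205,170)
    o.append(np.hstack([cv2.resize(q[y:y+80,x:x+120],None,fx=3.3,fy=3.3,interpolation=cv2.INTER_CUBIC) for q in(a,im)]))
cv2.imwrite("pics/cmp.png",np.vstack(o));print(get_time(),get_ft_force())
E
```

```text
[[0.4921, 0.0746, 0.022], [0.6453, -0.0544, 0.022]] [[0.4908, 0.0737, 0.022], [0.6438, -0.0534, 0.022]]
-0.6995507413364367 0.20030140299563684
-0.6935307465907651 0.1989457538969841
scene [[21, 85, 6, 5, 10], [24, 126, 10, 9, 61], [241, 183, 70, 40, 1534]]
side [[177, 39, 6, 14, 58], [161, 44, 7, 4, 18], [169, 44, 7, 5, 18], [226, 192, 77, 46, 1573], [230, 195, 9, 6, 9], [279, 200, 6, 3, 8]]
18.1833 [-0.10743927  0.041479   -0.44231987]
```

View pics/cmp.png

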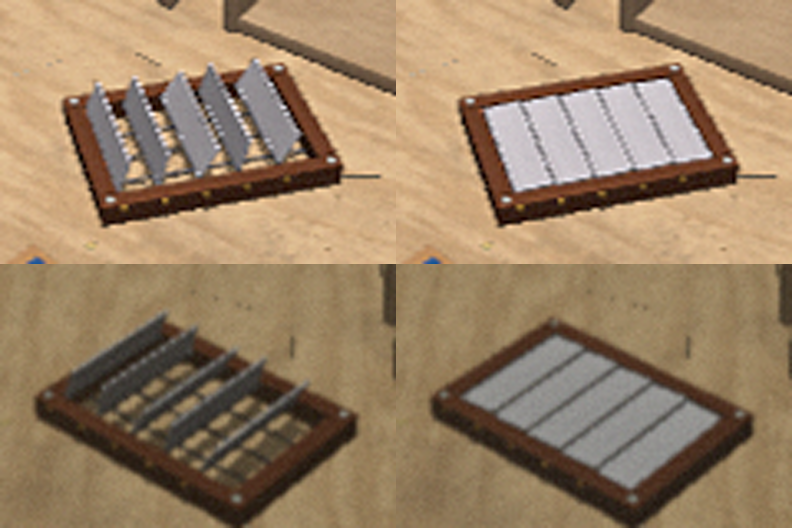

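The before/after comparison shows all five slats flat and the frame in the same place. Nothing else on the bench differs between the pictures, and the arm is clear. I'll hand in.

```bash
python3 -c "
from station import *
job_done();print(get_time())"
```

```text
the job is handed in; nothing more can be done
the job is handed in; nothing more can be done
```

All five slats are laid flat, stroked in order from slat 1 to slat 5 with the closed fingertips. The arm drew clear and the job was handed in about 18 s in.

**Slats:** the close wrist view and both fixed cameras show all five flat.

**Panel and other objects:** the panel frame is within about 2 mm of where it started, which is as fine as I can measure. The pictures show no change in any other object.

**Force was higher than intended:** the stroke was not as light as planned. At the end of slats 1–4 the wrist read about 40 N in total, roughly 33 N vertical and 22 N along the row. My path brought the fingers against the root of the next slat. That is well under the 120 N wrist limit and left no visible shift, but it could count against "lightly". Slat 5 ended at about 1 N.

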